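# Index the photometer's filter knob to the third click and hold it

## Robot

A 6-joint arm with a two-finger parallel gripper is mounted at the origin on the work surface. World frame = base frame: x ahead of the robot, y to its left, z up, the work surface at z = 0. Lengths are in m, angles in rad, forces in N, time in s.
With the tool pointing down it reaches from about 0.35 to 0.775 m from the base axis. Payload 5.5 kg.
Tool frame: the origin (TCP) lies at the very end of the fingers, on their centre line; the grasp point (between the pads) lies 19 mm behind it (env.grasp_offset is the distance from the TCP to the grasp point, in m); z points along the fingers, x is the direction in which the jaws open and shut, and the axes are right-handed (so a half turn about z gives the same grasp; the last joint's range is limited). The gripper opens to 85 mm and grips with 20 to 120 N. Pads are 22 mm wide; open, the fingers measure 114 mm over their backs; the gripper's body (76 mm by 85 mm) begins 54 mm behind the grasp point. The pads swing forward as they close: fully open they stand 13 mm farther back than shut.
Start: joints at [-1.36, 0.313, 0.046, 1.304, 0, 1.431], TCP at [0.198, -0.54, 0.231] pointing down, gripper open.
Joint ranges: [-2.76, 2.76], [-0.86, 1.69], [-1.03, 1.26], [-2.2, 2.34], [-1.47, 1.5], [-3.14, 3.14]. Speed limits (rad/s): [2.57, 2.57, 3.14, 3.14, 3.14, 3.14].

## Interface

Orientations are given as a unit quaternion [w, x, y, z].
In Python, from workcell import status, viewer, env gives the robot as it stands.
- The arm moves only by the tool carry_out, never from a script. Its argument "plan" is a list of rows, each an object of numbers: "x", "y", "z": the shift along the tool's x, y, z in m; "ax", "ay", "az": the turn, a rotation vector about the tool's x, y, z in rad; "hand": the opening, from 0 (shut) to 1 (fully open). In form: [{"x": .., "y": .., "z": .., "ax": .., "ay": .., "az": .., "hand": ..}, ...]. A call has 1 to 12 rows; each row is the pose to reach, as a shift and turn from the pose measured when the call began, along the tool's axes at that moment; what a row does not reach only later rows make up. A row lasts 1/12 s, in which the tool goes at most 41.7 mm and 7.16 degrees, less where a joint would pass 70% of its speed; a pose out of reach is approached as far as the arm can. A call with a gripper value outside its range is refused whole. The fingers move at their own pace and stop on an object; "squeeze" is the grip in N (left out, the last holds). Time passes only in rows, so rows that repeat a pose let the fingers close. It gives the time, the measured TCP pose, the force and the opening at its end, in the units of the state.
- status.get_state(): the state, without advancing time (a new reading comes with each control period).
- viewer.read_camera(name): name is "scene" or "side" or "wrist"; returns the picture (420x560x3 uint8, red, green, blue); there is no depth.
- viewer.camera_model(name): a dict with "vfov" (degrees; the focal length in pixels is half the picture's height over the tangent of half this angle, whatever the lens; pixels are square), "cx", "cy" (the principal point, pixels), "k1" (the pictures are not rectified: a ray, as slopes to the right and down, at radius r is drawn at 1 + k1 r^2 times it, then the intrinsics apply), "T" (4x4, takes a point from camera to world coordinates). Camera axes: x right, y down, z forward; pixel columns grow to the right and rows downward; lengths in m; the calibration is good to about 2 mm. A picture is of the moment at which its call begins: read the wrist's pose just before it. camera_model takes no time and is no camera call; for the wrist camera it gives the pose at the moment of the call.
- env.hand_in(): hands the job in, once; it reports no verdict.
The state is a dict: "clock": time; "joint_pos": joint angles; "qvel": joint speeds; "tau": joint torques, N m; "tcp_pos": TCP position; "orientation": TCP orientation; "wrist_force": force on the tool from outside, world axes, zero at the start; "ft_torque": the same for the moment, N m; "finger_gap": finger opening in m.
Only numpy, scipy, OpenCV 4.12 (cv2) and the standard library are available. Lean on these libraries where they do the work, as an engineer would, in place of code of your own. Each camera call takes 0.05 s, during which the arm holds its last target.

## Task

Lift the white lid of the photometer by its pull bar, over past upright until it rests open on its stop, and let go of it. Then grip the black knob inside and turn it clockwise, counting the clicks, to the third click stop from where it stands, without turning past it. Finish while still gripping the knob, holding it still at the third stop, with the lid open and the bottle, flask and calculator left where they are.

Things in the scene. Friction and masses are not known exactly. Their poses are not given: they have to be found in the camera images.
- case: Grey bench photometer, 170 (own x) by 200 (own y) by 110 mm tall, fixed to the bench; origin at the centre of its underside, z up. Its top is a well: a deck 56 mm above the bench, framed by a rim 5 mm thick up to 110 mm. The lid's hinge is along its own +x side, the lid's pull bar on its own -x side.
- lid (a joint): Lid opening in rad: 0 shut (flat), 1.83 resting on its stop, leaning 15 degrees past upright. White lid 170 by 200 by 8 mm, about 0.25 kg, free hinge along the case's own y: let go before upright it falls shut, past upright it falls on to its stop.
- lid_hinge (a point): Middle of the hinge line: case's own x +85 mm, 110 mm above the bench. Its axes turn with the lid: parallel to the case's when shut.
- lid_bar (a point): Middle of the lid's pull bar: round steel, 12 mm thick, 120 mm long, parallel to the hinge, held by an arm at each end, 40 mm out from the lid's free edge and level with the lid: 210 mm from the hinge line and 4 mm above it (lid's own z). Shut, it is 114 mm above the bench with 34 mm free between bar and case and nothing below it, to be pinched from above. It swings up and over with the lid.
- plate: Round aluminium index plate, 84 mm across, 6 mm thick, fixed on the deck under the lid, with 15 dark dimples 24 degrees apart; it carries the knob. Origin at the centre of its underside, z up. At the start the knob's grip bar lies along the plate's own x and its white line points to own -x.
- knob_grip (a point): Point on the knob's axis at the height to grip, 34 mm above the plate's underside, about 91 mm above the bench, 10 mm below the knob's top. Black knob: upright grip bar 44 mm long, 14 mm thick, 32 mm high, on a round foot 48 mm across, 8 mm high. The point turns with the knob: x along the grip bar, z up; a white line on top marks the -x end.
- knob (a joint): Turn of the knob in rad: 0 where it stands at the start (seated in a click stop), growing clockwise seen from above. Click stops every 24 degrees (0.419 rad); the third clockwise one is at 72 degrees (1.257 rad), and more follow beyond it. Passing a click takes about 0.07 N m; the knob then drops into the next stop.
- bottle: Clear reagent bottle with white cap, 64 mm across, 150 mm tall, loose; origin at the centre of its underside. Not part of the job.
- flask: Amber conical flask, 84 mm across the foot, 130 mm tall, loose; origin at the centre of its underside. Not part of the job.
- calculator: Black desk calculator, 150 by 90 by 18 mm, loose; origin at the centre of its underside. Not part of the job.

How it is judged:
By the outcome, as a careful person would: the job done as asked, in the order asked, and still so for the second after the job is handed in, while the arm keeps its last pose, push and grip.
It also fails if it takes over 61 s, if anything falls off the work surface, if the arm or the gripper's body presses on something with over 40 N, if the wrist force passes 120 N, or if a joint passes its speed limit or range.

## Working session

There is one attempt and no reset: what is moved stays moved. The work goes in short steps, Python scripts to look and compute and a tool call to move; the robot and the scene stay as the last step left them, time stands still between calls to the robot, and variables do not carry over. Pictures are saved under pics/ and viewed, and the job is handed in when it is done.

Besides the shell and the picture viewer there is one more tool, called after "Call:" as a command line: name --argument value ..., lists and objects as JSON in quotes. carry_out: Moves the arm, as the interface text tells. Its arguments: {"type":"object","properties":{"plan":{"type":"array"},"squeeze":{"type":"number"}},"required":["plan"]}

```bash
ls; mkdir -p pics; python3 - <<'E'
from workcell import status, viewer, env
import cv2
print(status.get_state())
for n in("scene","side","wrist"):
    m=viewer.camera_model(n);print(n,m)
    cv2.imwrite(f"pics/{n}0.png",viewer.read_camera(n)[:,:,::-1])
E
```

```text
pics
{'clock': 0.0, 'joint_pos': array([-1.35962540e+00,  3.13974177e-01,  4.49497095e-02,  1.30357761e+00,
        2.64642358e-06,  1.43121667e+00]), 'qvel': array([-0.00229971,  0.00043396,  0.00097772,  0.00059149, -0.00076564,
       -0.0006011 ]), 'tau': array([ 2.36393746e-03, -4.80626321e+01,  2.98532599e+01,  1.95713982e-02,
        1.48966856e-04, -4.84803984e-07]), 'tcp_pos': array([ 0.1974652 , -0.53948123,  0.23041181]), 'orientation': array([-6.16142094e-04,  8.19634581e-01, -5.72885974e-01, -6.59968296e-04]), 'wrist_force': array([-0.63561951,  0.62477533,  1.02807245]), 'ft_torque': array([-0.01115975, -0.00753074, -0.05810233]), 'finger_gap': 0.08559837540009971}
scene {'vfov': 42.24259575657143, 'cx': 279.39518272506496, 'cy': 213.59607755628676, 'k1': -0.12935269170174366, 'T': array([[ 0.49937897,  0.66823459, -0.55143737,  1.45105534],
       [ 0.86636768, -0.38129422,  0.32252405, -0.55268702],
       [ 0.00526185, -0.63880924, -0.76934717,  1.36034537],
       [ 0.        ,  0.        ,  0.        ,  1.        ]])}
side {'vfov': 42.406769201753875, 'cx': 277.5631617265082, 'cy': 204.60561350716472, 'k1': -0.11026378878942503, 'T': array([[-0.98139642, -0.08474846,  0.17227528,  0.3215087 ],
       [-0.19028795,  0.54865653, -0.81410473,  1.06643674],
       [-0.02552584, -0.83174137, -0.55457616,  0.82182327],
       [ 0.        ,  0.        ,  0.        ,  1.        ]])}
wrist {'vfov': 70.29649755210382, 'cx': 281.6229025490793, 'cy': 213.7098915791903, 'k1': -0.0490396514599955, 'T': array([[ 0.34372149, -0.90334981, -0.25654367,  0.26265673],
       [-0.93907035, -0.33109825, -0.09230834, -0.51604055],
       [-0.00155444,  0.27264091, -0.96211461,  0.37263527],
       [ 0.        ,  0.        ,  0.        ,  1.        ]])}
```

View pics/scene0.png

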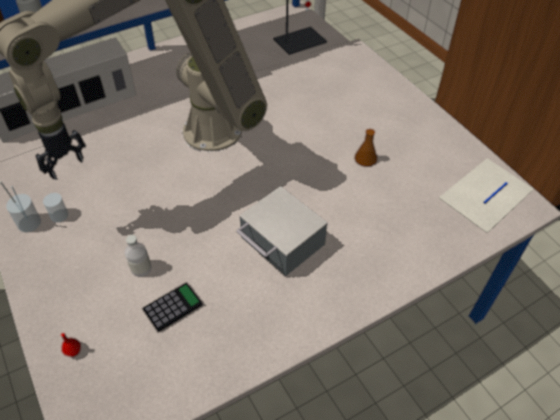

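View pics/side0.png

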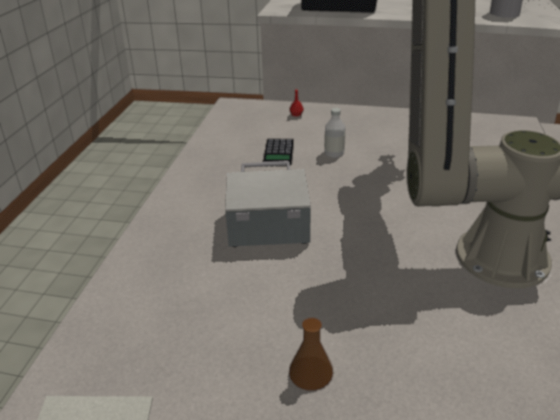

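View pics/wrist0.png

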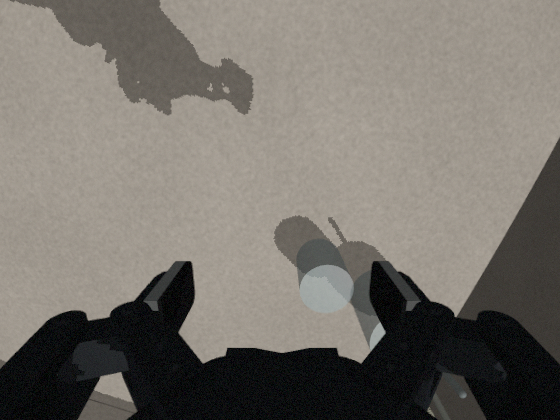

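The case stands near (283,228) in the scene view. Its bar faces world −y, and the hinges face the side camera. Next I'll enlarge the case in both views and measure.

```bash
cat > h.py <<'E'
import numpy as np, cv2
from workcell import status, viewer, env
from scipy.spatial.transform import Rotation as R
def K(m):
    f=210/np.tan(np.radians(m['vfov'])/2); return np.array([[f,0,m['cx']],[0,f,m['cy']],[0,0,1]])
def D(m): return np.array([m['k1'],0,0,0,0.])
def ray(m,px):
    p=cv2.undistortPoints(np.array([[px]],float),K(m),D(m))[0,0]
    T=m['T']; return T[:3,3],T[:3,:3]@np.array([p[0],p[1],1.])
def onplane(m,px,z):
    o,d=ray(m,px); return o+d*(z-o[2])/d[2]
def proj(m,P):
    T=np.linalg.inv(m['T']); rv=cv2.Rodrigues(T[:3,:3])[0]
    return cv2.projectPoints(np.array(P,float).reshape(-1,3),rv,T[:3,3],K(m),D(m))[0].reshape(-1,2)
def pose():
    s=status.get_state(); q=s['orientation']; return s['tcp_pos'],R.from_quat([q[1],q[2],q[3],q[0]]),s
def snap(n,name,crop=None,sc=1):
    im=viewer.read_camera(n)[:,:,::-1].copy()
    cv2.imwrite(f"pics/{name}_full.png",im)
    if crop: x0,y0,x1,y1=crop; im=im[y0:y1,x0:x1]
    im=cv2.resize(im,None,fx=sc,fy=sc,interpolation=cv2.INTER_CUBIC); cv2.imwrite(f"pics/{name}.png",im); return im
E
python3 - <<'E'
import cv2
a=cv2.imread('pics/scene0.png')[180:280,225:335]; b=cv2.imread('pics/side0.png')[155:255,210:320]
c=cv2.hconcat([cv2.resize(x,None,fx=3.6,fy=3.6,interpolation=cv2.INTER_CUBIC) for x in(a,b)]);cv2.imwrite('pics/crop0.png',c)
E
```

```text
(no output)
```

View pics/crop0.png

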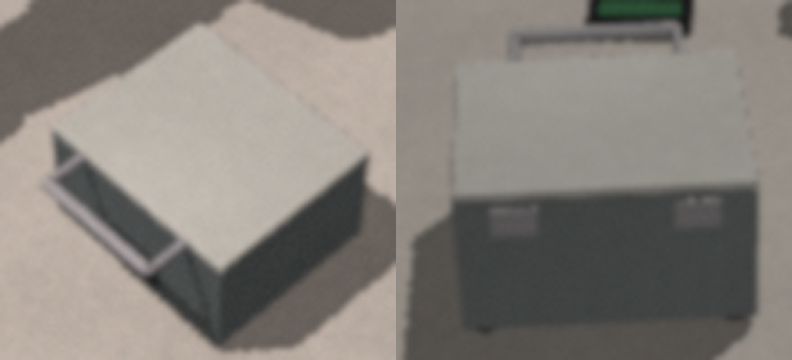

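The crop shows the lid corners: left, top, right and bottom in the scene view, and all four in the side view. The bar is clear in both. I'll cast them onto the lid-top plane (z = 0.118).

```bash
python3 - <<'E'
from h import *
ms=viewer.camera_model('scene'); md=viewer.camera_model('side')
sc=dict(barL=(54,130),hinL=(200,25),hinR=(367,157),barR=(220,270))
sd=dict(hinR=(59,191),hinL=(359,184),barL=(342,52),barR=(61,63))
A={k:onplane(ms,(225+(v[0]+.5)/3.6-.5,180+(v[1]+.5)/3.6-.5),.118) for k,v in sc.items()}
B={k:onplane(md,(210+(v[0]+.5)/3.6-.5,155+(v[1]+.5)/3.6-.5),.118) for k,v in sd.items()}
for S in(A,B,{k:(A[k]+B[k])/2 for k in A}):
    for k in S: print(k,S[k].round(4))
    c=sum(S.values())/4
    x=(S['hinL']+S['hinR']-S['barL']-S['barR'])/2; y=(S['hinL']+S['barL']-S['hinR']-S['barR'])/2
    print('c',c.round(4),'lens',np.linalg.norm(x).round(4),np.linalg.norm(y).round(4),'yaw',np.degrees(np.arctan2(x[1],x[0])),np.degrees(np.arctan2(-y[0],y[1])))
E
```

```text
barL [ 0.5094 -0.1383  0.118 ]
hinL [0.4675 0.0246 0.118 ]
hinR [0.661  0.0699 0.118 ]
barR [ 0.6987 -0.091   0.118 ]
c [ 0.5842 -0.0337  0.118 ] lens 0.1667 0.1969 yaw 103.8035575407697 103.60205141364588
hinR [0.6568 0.0644 0.118 ]
hinL [0.4659 0.0266 0.118 ]
barL [ 0.5023 -0.1407  0.118 ]
barR [ 0.6998 -0.0955  0.118 ]
c [ 0.5812 -0.0363  0.118 ] lens 0.1684 0.1986 yaw 103.62575877549762 102.05477435856005
barL [ 0.5058 -0.1395  0.118 ]
hinL [0.4667 0.0256 0.118 ]
hinR [0.6589 0.0672 0.118 ]
barR [ 0.6992 -0.0932  0.118 ]
c [ 0.5827 -0.035   0.118 ] lens 0.1675 0.1977 yaw 103.71421645578349 102.82505515020098
```

```bash
cat >> h.py <<'E'
C=np.array([.583,-.035]); YAW=np.radians(103.3)
ex=np.array([np.cos(YAW),np.sin(YAW),0]); ey=np.array([-ex[1],ex[0],0]); ez=np.array([0,0,1.])
def case(x,y,z): return np.array([C[0],C[1],0])+x*ex+y*ey+z*ez
def Rdown(xdir):
    x=np.array(xdir,float); z=np.array([0,0,-1.]); return R.from_matrix(np.c_[x,np.cross(z,x),z])
def go(tp,Rt):
    p,Rc,s=pose(); d=Rc.inv().apply(tp-p); rv=(Rc.inv()*Rt).as_rotvec()
    print('xyz',d.round(4),'rot',rv.round(4),'deg',np.degrees(np.linalg.norm(rv)).round(1),'dist',np.linalg.norm(d).round(3)); return d,rv
E
python3 - <<'E'
from h import *
p,Rc,s=pose(); print(Rc.as_matrix().round(3), s['clock'])
bar=case(-.125,0,.114); print(bar)
for sg in(1,-1): go(np.r_[bar[:2],.23],Rdown(sg*ex))
E
```

```text
[[ 0.344 -0.939 -0.   ]
 [-0.939 -0.344  0.001]
 [-0.001 -0.    -1.   ]] 0.15
[ 0.61175622 -0.15664736  0.114     ]
xyz [-0.2173 -0.5206  0.001 ] rot [-2.2000e-03 -2.0000e-04 -3.0229e+00] deg 173.2 dist 0.564
xyz [-0.2173 -0.5206  0.001 ] rot [-1.000e-04  1.400e-03  1.187e-01] deg 6.8 dist 0.564
```

Call:
carry_out --plan '[{"x": -0.018,"y": -0.04,"z": 0,"az": -0.12,"hand": 0.5},{"x": -0.034,"y": -0.08,"z": 0,"az": -0.24,"hand": 0.5},{"x": -0.05,"y": -0.12,"z": 0,"az": -0.36,"hand": 0.5},{"x": -0.067,"y": -0.16,"z": 0,"az": -0.48,"hand": 0.5},{"x": -0.083,"y": -0.2,"z": 0,"az": -0.6,"hand": 0.5},{"x": -0.1,"y": -0.24,"z": 0,"az": -0.72,"hand": 0.5},{"x": -0.116,"y": -0.28,"z": 0,"az": -0.84,"hand": 0.5},{"x": -0.133,"y": -0.32,"z": 0,"az": -0.96,"hand": 0.5},{"x": -0.15,"y": -0.36,"z": 0,"az": -1.08,"hand": 0.5},{"x": -0.166,"y": -0.4,"z": 0,"az": -1.2,"hand": 0.5},{"x": -0.183,"y": -0.44,"z": 0,"az": -1.32,"hand": 0.5},{"x": -0.2,"y": -0.48,"z": 0,"az": -1.44,"hand": 0.5}]'

```text
schema error: expected keys x, y, z, ax, ay, az, hand
```

```bash
python3 - <<'E'
from h import *
p,Rc,s=pose(); print(s['joint_pos'].round(3),s['finger_gap'],p)
go(np.r_[case(-.125,0,0)[:2],.20],Rdown(ex))
E
```

```text
[-1.36   0.314  0.045  1.304  0.     1.431] 0.08538608301731744 [ 0.19751831 -0.53960039  0.23058717]
xyz [-0.2172 -0.5206  0.031 ] rot [-2.2000e-03 -2.0000e-04 -3.0229e+00] deg 173.2 dist 0.565
```

All seven keys are required in every row.

Call:
carry_out --plan '[{"x": -0.018,"y": -0.04,"z": 0,"ax": 0,"ay": 0,"az": -0.12,"hand": 0.5},{"x": -0.034,"y": -0.08,"z": 0,"ax": 0,"ay": 0,"az": -0.24,"hand": 0.5},{"x": -0.067,"y": -0.16,"z": 0,"ax": 0,"ay": 0,"az": -0.48,"hand": 0.5},{"x": -0.067,"y": -0.16,"z": 0,"ax": 0,"ay": 0,"az": -0.48,"hand": 0.5},{"x": -0.1,"y": -0.24,"z": 0,"ax": 0,"ay": 0,"az": -0.72,"hand": 0.5},{"x": -0.1,"y": -0.24,"z": 0,"ax": 0,"ay": 0,"az": -0.72,"hand": 0.5},{"x": -0.133,"y": -0.32,"z": 0,"ax": 0,"ay": 0,"az": -0.96,"hand": 0.5},{"x": -0.133,"y": -0.32,"z": 0,"ax": 0,"ay": 0,"az": -0.96,"hand": 0.5},{"x": -0.166,"y": -0.4,"z": 0,"ax": 0,"ay": 0,"az": -1.2,"hand": 0.5},{"x": -0.166,"y": -0.4,"z": 0,"ax": 0,"ay": 0,"az": -1.2,"hand": 0.5},{"x": -0.2,"y": -0.48,"z": 0,"ax": 0,"ay": 0,"az": -1.44,"hand": 0.5},{"x": -0.2,"y": -0.48,"z": 0,"ax": 0,"ay": 0,"az": -1.44,"hand": 0.5}]'

```text
clock: 1.15
tcp_pos: [0.5658, -0.1988, 0.2307]
orientation: [-0.001, 0.994, 0.113, -0.0]
wrist_force: [0.3, -1.2, -0.0]
finger_gap: 0.0427
```

```bash
python3 - <<'E'
from h import *
p,Rc,s=pose(); print(s['joint_pos'].round(3),s['finger_gap'],p)
go(np.r_[case(-.125,0,0)[:2],.20],Rdown(ex))
E
```

```text
[-4.720e-01  3.630e-01  1.160e-01  1.325e+00  1.000e-03  8.720e-01] 0.04274202335719453 [ 0.5658335  -0.1988035   0.23072226]
xyz [ 0.0542 -0.0307  0.0308] rot [-1.5000e-03 -1.0000e-03 -1.5767e+00] deg 90.3 dist 0.069
```

Call:
carry_out --plan '[{"x": 0.054,"y": -0.03,"z": 0.03,"ax": 0,"ay": 0,"az": -0.5,"hand": 0.4},{"x": 0.054,"y": -0.03,"z": 0.03,"ax": 0,"ay": 0,"az": -0.5,"hand": 0.4},{"x": 0.054,"y": -0.03,"z": 0.03,"ax": 0,"ay": 0,"az": -0.5,"hand": 0.4},{"x": 0.054,"y": -0.03,"z": 0.03,"ax": 0,"ay": 0,"az": -0.5,"hand": 0.4},{"x": 0.054,"y": -0.03,"z": 0.03,"ax": 0,"ay": 0,"az": -1.0,"hand": 0.4},{"x": 0.054,"y": -0.03,"z": 0.03,"ax": 0,"ay": 0,"az": -1.0,"hand": 0.4},{"x": 0.054,"y": -0.03,"z": 0.03,"ax": 0,"ay": 0,"az": -1.0,"hand": 0.4},{"x": 0.054,"y": -0.03,"z": 0.03,"ax": 0,"ay": 0,"az": -1.0,"hand": 0.4},{"x": 0.054,"y": -0.03,"z": 0.03,"ax": 0,"ay": 0,"az": -1.577,"hand": 0.4},{"x": 0.054,"y": -0.03,"z": 0.03,"ax": 0,"ay": 0,"az": -1.577,"hand": 0.4},{"x": 0.054,"y": -0.03,"z": 0.03,"ax": 0,"ay": 0,"az": -1.577,"hand": 0.4},{"x": 0.054,"y": -0.03,"z": 0.03,"ax": 0,"ay": 0,"az": -1.577,"hand": 0.4}]'

```text
clock: 2.15
tcp_pos: [0.6115, -0.1573, 0.2003]
orientation: [-0.001, 0.65, 0.76, 0.0]
wrist_force: [0.2, -0.8, 0.4]
finger_gap: 0.034
```

```bash
python3 - <<'E'
from h import *
p,Rc,s=pose(); print(s['joint_pos'].round(3),s['finger_gap'],p)
go(np.r_[case(-.125,0,0)[:2],.20],Rdown(ex))
m=viewer.camera_model('wrist'); im=snap('wrist','w1')
print(proj(m,[case(-.125,0,.114),case(-.125,.06,.114),case(-.125,-.06,.114),case(-.085,.1,.118),case(-.085,-.1,.118)]).round(1))
E
```

```text
[-3.790e-01  4.350e-01  1.490e-01  1.286e+00  1.000e-03 -5.350e-01] 0.03404002665014628 [ 0.61148308 -0.15729317  0.20026916]
xyz [0.0006 0.0004 0.0003] rot [-0.0011 -0.0021 -0.0767] deg 4.4 dist 0.001
[[282.3 219.4]
 [276.2 142.8]
 [287.6 286.2]
 [328.3  80.7]
 [336.1 325.5]]
```

View pics/w1.png

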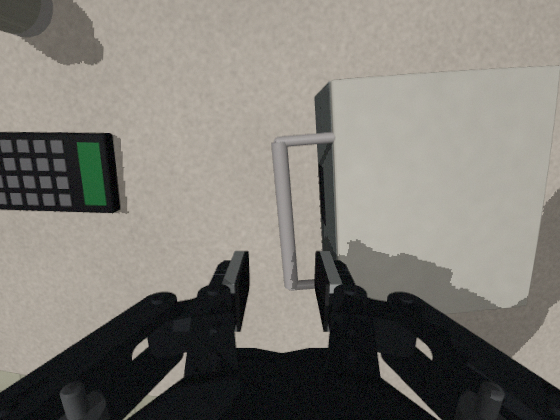

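The wrist view shows the bar running from (281,141) to (291,285), with the lid's near edge starting at (331,82). This is close to prediction, so I'll measure the bar exactly.

```bash
python3 - <<'E'
from h import *
m=viewer.camera_model('wrist'); im=cv2.imread('pics/w1_full.png')
# bar centre per row: bar between x 265..305
c=[]
for r in range(155,275,5):
    row=im[r,262:312].astype(float).mean(1); 
    if r in(160,200,250): print(r,row.astype(int))
P={}
for k,px,z in(('t',(281,141),.114),('b',(290.5,285),.114),('cL',(331.5,82),.118),('cFarL',(558,68),.118)):
    P[k]=onplane(m,px,z); q=P[k]-case(0,0,0); print(k,P[k].round(4),'case',(q@ex).round(4),(q@ey).round(4))
d=P['t']-P['b']; print(np.linalg.norm(d),np.degrees(np.arctan2(-d[0],d[1])))
E
```

```text
160 [163 164 163 162 161 163 164 165 166 167 148 130 140 146 148 150 154 154
 154 149 143 139 129 124 108  92 118 167 171 169 167 164 164 167 169 168
 166 164 163 162 161 163 166 165 165 166 165 166 169 168]
200 [163 165 167 169 171 170 165 162 164 167 169 166 165 164 141 133 142 147
 149 151 154 150 151 148 139 135 124 115  97 102 159 166 164 163 163 162
 162 165 163 162 162 165 167 166 168 169 170 170 170 167]
250 [168 166 166 166 165 164 167 168 166 168 171 173 170 171 170 168 166 167
 165 137 137 147 150 151 154 150 150 147 142 133 126 114  88  99 159 165
 162 163 164 166 166 167 165 166 167 171 169 168 167 166]
t [ 0.5516 -0.1674  0.114 ] case -0.1217 0.061
b [ 0.6685 -0.1403  0.114 ] case -0.1221 -0.059
cL [ 0.5056 -0.1389  0.118 ] case -0.0833 0.0992
cFarL [0.4653 0.0227 0.118 ] case 0.0833 0.1013
0.12004400913370121 103.07488910908056
```

```bash
sed -i 's/C=np.array(\[.583,-.035\]); YAW=np.radians(103.3)/C=np.array([.583,-.034]); YAW=np.radians(103.7)/' h.py; python3 - <<'E'
from h import *
m=viewer.camera_model('wrist')
P=[onplane(m,p,.114) for p in((278.3,141),(291.4,285))]; print(P,(P[0]+P[1])/2, case(-.125,0,.114))
d=P[0]-P[1];print(np.degrees(np.arctan2(-d[0],d[1])))
t=(P[0]+P[1])/2
go(np.r_[t[:2],.097],Rdown(ex))
E
```

```text
[array([ 0.55192472, -0.16942485,  0.114     ]), array([ 0.66841176, -0.13951712,  0.114     ])] [ 0.61016824 -0.15447098  0.114     ] [ 0.61260477 -0.15544364  0.114     ]
104.3995118418909
xyz [ 0.0028 -0.0007  0.1033] rot [-0.0011 -0.002  -0.0782] deg 4.5 dist 0.103
```

Call:
carry_out --plan '[{"x": 0.0025,"y": 0,"z": 0.03,"ax": 0,"ay": 0,"az": -0.078,"hand": 0.4},{"x": 0.0025,"y": 0,"z": 0.06,"ax": 0,"ay": 0,"az": -0.078,"hand": 0.4},{"x": 0.0025,"y": 0,"z": 0.08,"ax": 0,"ay": 0,"az": -0.078,"hand": 0.4},{"x": 0.0025,"y": 0,"z": 0.095,"ax": 0,"ay": 0,"az": -0.078,"hand": 0.4},{"x": 0.0025,"y": 0,"z": 0.104,"ax": 0,"ay": 0,"az": -0.078,"hand": 0.4},{"x": 0.0025,"y": 0,"z": 0.104,"ax": 0,"ay": 0,"az": -0.078,"hand": 0.2},{"x": 0.0025,"y": 0,"z": 0.104,"ax": 0,"ay": 0,"az": -0.078,"hand": 0.0},{"x": 0.0025,"y": 0,"z": 0.104,"ax": 0,"ay": 0,"az": -0.078,"hand": 0.0},{"x": 0.0025,"y": 0,"z": 0.104,"ax": 0,"ay": 0,"az": -0.078,"hand": 0.0},{"x": 0.0025,"y": 0,"z": 0.104,"ax": 0,"ay": 0,"az": -0.078,"hand": 0.0}]' --squeeze 30

```text
clock: 3.03
tcp_pos: [0.6106, -0.1543, 0.0969]
orientation: [-0.001, 0.618, 0.786, 0.0]
wrist_force: [-2.2, 1.6, -1.7]
finger_gap: 0.0108
```

```bash
python3 - <<'E'
from h import *
p,Rc,s=pose(); print(s['joint_pos'].round(3),s['finger_gap'],p,s['wrist_force'],Rc.as_matrix().round(3))
q=p-case(0,0,0); print(q@ex,q@ey)
snap('wrist','w2')
# arc deltas from the grasped bar: hinge from case; waypoints in tool frame (x=ex-ish,z=-up)
def b(t): return 0.085*0+np.array([-.210*np.cos(t)+.004*np.sin(t), .210*np.sin(t)+.004*np.cos(t)])
for t in np.arange(0,1.90,.1): d=b(t)-b(0); print(round(t,2),d.round(4))
d=b(1.83)-b(0);print(d)
E
```

```text
[-3.760e-01  4.860e-01 -3.100e-02  1.056e+00  1.000e-03 -6.140e-01] 0.010780688476925912 [ 0.61063789 -0.15431748  0.09689456] [-2.19798585  1.58206347 -1.73326911] [[-0.237  0.972 -0.002]
 [ 0.972  0.237  0.002]
 [ 0.003 -0.001 -1.   ]]
-0.12344005221373387 0.0016442058002493346
0.0 [0. 0.]
0.1 [0.0014 0.0209]
0.2 [0.005  0.0416]
0.3 [0.0106 0.0619]
0.4 [0.0181 0.0815]
0.5 [0.0276 0.1002]
0.6 [0.0389 0.1179]
0.7 [0.052  0.1343]
0.8 [0.0666 0.1494]
0.9 [0.0826 0.163 ]
1.0 [0.0999 0.1749]
1.1 [0.1183 0.185 ]
1.2 [0.1376 0.1932]
1.3 [0.1577 0.1994]
1.4 [0.1782 0.2036]
1.5 [0.1991 0.2058]
1.6 [0.2201 0.2058]
1.7 [0.241  0.2037]
1.8 [0.2616 0.1996]
[0.26769167 0.19795958]
```

View pics/w2.png

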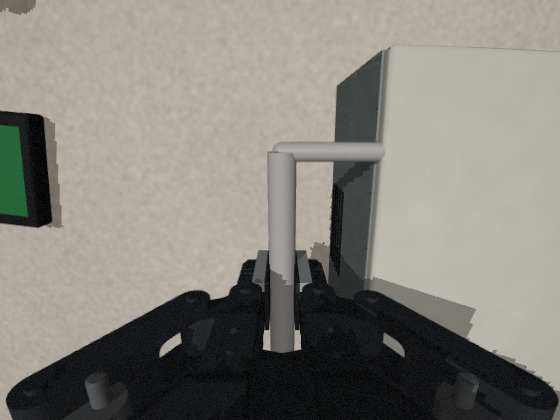

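The bar is gripped: the gap is 10.8 mm, and it runs vertically between the pads at column 283, parallel to the tool's y. I'll swing it up along the arc with the tool kept vertical.

Call:
carry_out --plan '[{"x": 0.0015,"y": 0,"z": -0.021,"ax": 0,"ay": 0,"az": 0,"hand": 0.0},{"x": 0.005,"y": 0,"z": -0.0415,"ax": 0,"ay": 0,"az": 0,"hand": 0.0},{"x": 0.0105,"y": 0,"z": -0.062,"ax": 0,"ay": 0,"az": 0,"hand": 0.0},{"x": 0.018,"y": 0,"z": -0.0815,"ax": 0,"ay": 0,"az": 0,"hand": 0.0},{"x": 0.0275,"y": 0,"z": -0.1,"ax": 0,"ay": 0,"az": 0,"hand": 0.0},{"x": 0.039,"y": 0,"z": -0.118,"ax": 0,"ay": 0,"az": 0,"hand": 0.0},{"x": 0.052,"y": 0,"z": -0.1345,"ax": 0,"ay": 0,"az": 0,"hand": 0.0},{"x": 0.0665,"y": 0,"z": -0.1495,"ax": 0,"ay": 0,"az": 0,"hand": 0.0},{"x": 0.0825,"y": 0,"z": -0.163,"ax": 0,"ay": 0,"az": 0,"hand": 0.0},{"x": 0.0825,"y": 0,"z": -0.163,"ax": 0,"ay": 0,"az": 0,"hand": 0.0}]'

```text
clock: 3.92
tcp_pos: [0.591, -0.0738, 0.2644]
orientation: [0.001, 0.617, 0.787, 0.0]
wrist_force: [-6.2, -4.5, 2.7]
finger_gap: 0.0107
```

```bash
python3 - <<'E'
from h import *
p,Rc,s=pose(); print(s['joint_pos'].round(3),s['finger_gap'],s['wrist_force'],s['ft_torque'])
h=case(.085,0,.11)
q=p+[0,0,.019]-h; print(q@ex,q@ey,q[2],np.hypot(q@ex,q[2]))
a=snap('scene','s3',(200,120,360,280),2.5)
E
```

```text
[-2.590e-01  3.470e-01  1.740e-01  1.396e+00 -1.000e-03 -4.990e-01] 0.010657521095128566 [-6.20177201 -4.48088327  2.68767731] [-0.9261641   0.9947267  -0.03789614]
-0.12555834189557194 0.001605594059506008 0.1734215863290821 0.2141026478688683
```

View pics/s3.png

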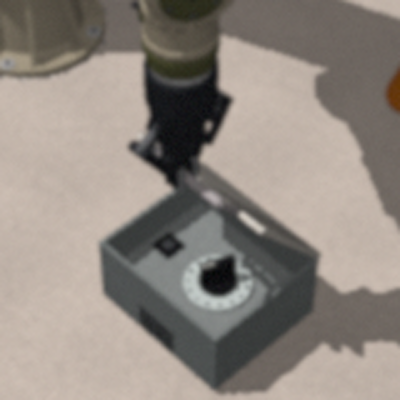

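The lid is about half open. The scene crop shows the dial near (218,282) and the knob at (222,272).

Call:
carry_out --plan '[{"x": 0.017,"y": 0,"z": -0.012,"ax": 0,"ay": 0,"az": 0,"hand": 0.0},{"x": 0.036,"y": 0,"z": -0.022,"ax": 0,"ay": 0,"az": 0,"hand": 0.0},{"x": 0.055,"y": 0,"z": -0.03,"ax": 0,"ay": 0,"az": 0,"hand": 0.0},{"x": 0.075,"y": 0,"z": -0.036,"ax": 0,"ay": 0,"az": 0,"hand": 0.0},{"x": 0.096,"y": 0,"z": -0.04,"ax": 0,"ay": 0,"az": 0,"hand": 0.0},{"x": 0.117,"y": 0,"z": -0.042,"ax": 0,"ay": 0,"az": 0,"hand": 0.0},{"x": 0.138,"y": 0,"z": -0.042,"ax": 0,"ay": 0,"az": 0,"hand": 0.0},{"x": 0.158,"y": 0,"z": -0.04,"ax": 0,"ay": 0,"az": 0,"hand": 0.0},{"x": 0.17,"y": 0,"z": -0.038,"ax": 0,"ay": 0,"az": 0,"hand": 0.0},{"x": 0.17,"y": 0,"z": -0.038,"ax": 0,"ay": 0,"az": 0,"hand": 0.0}]'

```text
clock: 4.8
tcp_pos: [0.5508, 0.0922, 0.3026]
orientation: [0.002, 0.617, 0.787, 0.001]
wrist_force: [-4.5, 1.5, 8.2]
finger_gap: 0.011
```

```bash
python3 - <<'E'
from h import *
p,Rc,s=pose(); print(s['joint_pos'].round(3),s['finger_gap'],s['wrist_force'],s['ft_torque'])
h=case(.085,0,.11)
q=p+[0,0,.019]-h; print(q@ex,q@ey,q[2],np.hypot(q@ex,q[2]),np.degrees(np.arctan2(q[2],-(q@ex))))
a=snap('side','d4',(190,60,350,260),3)
E
```

```text
[ 0.023  0.269  0.159  1.456 -0.002 -0.219] 0.0109710168379086 [-4.5417849   1.49421048  8.20345975] [ 0.02918063  0.79203969 -0.04205224]
0.04520098447109442 0.001381852627972229 0.21161480013948353 0.2163884299939109 102.05720448742801
```

View pics/d4.png

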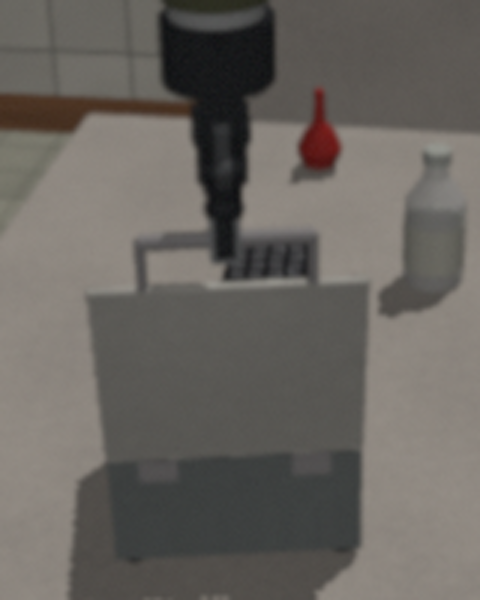

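The lid is past upright, at about 102°. I'll open the jaws and then go straight up.

Call:
carry_out --plan '[{"x": 0.0,"y": 0,"z": 0,"ax": 0,"ay": 0,"az": 0,"hand": 0.3},{"x": 0.002,"y": 0,"z": 0,"ax": 0,"ay": 0,"az": 0,"hand": 0.6},{"x": 0.005,"y": 0,"z": 0,"ax": 0,"ay": 0,"az": 0,"hand": 0.6},{"x": 0.008,"y": 0,"z": 0,"ax": 0,"ay": 0,"az": 0,"hand": 0.6},{"x": 0.01,"y": 0,"z": -0.0,"ax": 0,"ay": 0,"az": 0,"hand": 0.6},{"x": 0.01,"y": 0,"z": -0.02,"ax": 0,"ay": 0,"az": 0,"hand": 0.6},{"x": 0.01,"y": 0,"z": -0.05,"ax": 0,"ay": 0,"az": 0,"hand": 0.6},{"x": 0.01,"y": 0,"z": -0.08,"ax": 0,"ay": 0,"az": 0,"hand": 0.6}]'

```text
clock: 5.52
tcp_pos: [0.5477, 0.1012, 0.3826]
orientation: [0.001, 0.617, 0.787, -0.0]
wrist_force: [1.8, 0.9, 1.4]
finger_gap: 0.0509
```

```bash
python3 - <<'E'
from h import *
p,Rc,s=pose(); print(s['finger_gap'],s['wrist_force'],p)
a=snap('side','d5',(190,60,350,260),2.5);b=snap('scene','s5',(200,120,360,280),2.5)
cv2.imwrite('pics/j5.png',cv2.hconcat([a[:400],b]))
E
```

```text
0.050935724396224624 [1.79990253 0.89516083 1.36547656] [0.54770143 0.10121808 0.38263284]
```

View pics/j5.png

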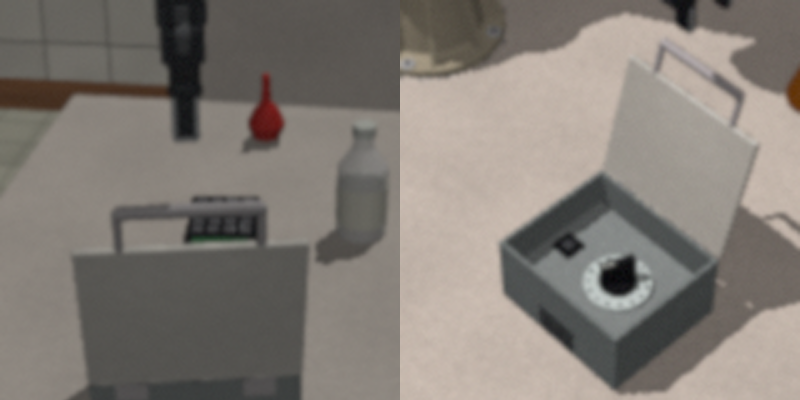

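The lid rests open and the dial sits at full-frame scene pixel (287,233). I'll locate it and go above it.

```bash
python3 - <<'E'
from h import *
m=viewer.camera_model('scene')
k=onplane(m,(286.8,232.8),.063); q=k-case(0,0,0); print(k,q@ex,q@ey)
go(np.r_[k[:2],.28],Rdown(ex)); go(np.r_[k[:2],.20],Rdown(ex))
E
```

```text
[ 0.59741989 -0.02700394  0.063     ] 0.0033818391625877434 -0.015666565327877927
xyz [-0.1354  0.0144  0.1084] rot [0.0116 0.0046 0.0021] deg 0.7 dist 0.174
xyz [-0.1351  0.0135  0.1884] rot [0.0116 0.0046 0.0021] deg 0.7 dist 0.232
```

Call:
carry_out --plan '[{"x": -0.04,"y": 0.0,"z": 0,"ax": 0.0,"ay": 0.0,"az": 0,"hand": 0.6},{"x": -0.08,"y": 0.008,"z": 0,"ax": 0.01,"ay": 0.004,"az": 0,"hand": 0.6},{"x": -0.12,"y": 0.012,"z": 0.01,"ax": 0.01,"ay": 0.004,"az": 0,"hand": 0.6},{"x": -0.135,"y": 0.014,"z": 0.04,"ax": 0.01,"ay": 0.004,"az": 0,"hand": 0.6},{"x": -0.135,"y": 0.014,"z": 0.08,"ax": 0.01,"ay": 0.004,"az": 0,"hand": 0.6},{"x": -0.135,"y": 0.014,"z": 0.12,"ax": 0.01,"ay": 0.004,"az": 0,"hand": 0.6},{"x": -0.135,"y": 0.014,"z": 0.15,"ax": 0.01,"ay": 0.004,"az": 0,"hand": 0.6},{"x": -0.135,"y": 0.014,"z": 0.165,"ax": 0.01,"ay": 0.004,"az": 0,"hand": 0.6},{"x": -0.135,"y": 0.014,"z": 0.165,"ax": 0.01,"ay": 0.004,"az": 0,"hand": 0.6}]'

```text
clock: 6.37
tcp_pos: [0.5947, -0.0265, 0.2179]
orientation: [-0.003, 0.617, 0.787, -0.002]
wrist_force: [-0.2, -0.3, -0.0]
finger_gap: 0.0512
```

```bash
python3 - <<'E'
from h import *
p,Rc,s=pose(); print(s['joint_pos'].round(3),p)
m=viewer.camera_model('wrist'); np.save('m6.npy',m,allow_pickle=True)
snap('wrist','w6'); im=cv2.imread('pics/w6_full.png')
cv2.imwrite('pics/w6c.png',cv2.resize(im[100:300,180:380],None,fx=3,fy=3,interpolation=cv2.INTER_CUBIC))
E
```

```text
[-0.179  0.363  0.084  1.299  0.    -0.42 ] [ 0.59470345 -0.0265014   0.21786418]
```

View pics/w6.png

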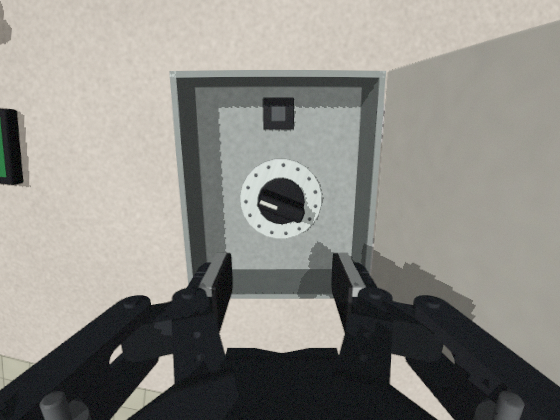

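View pics/w6c.png

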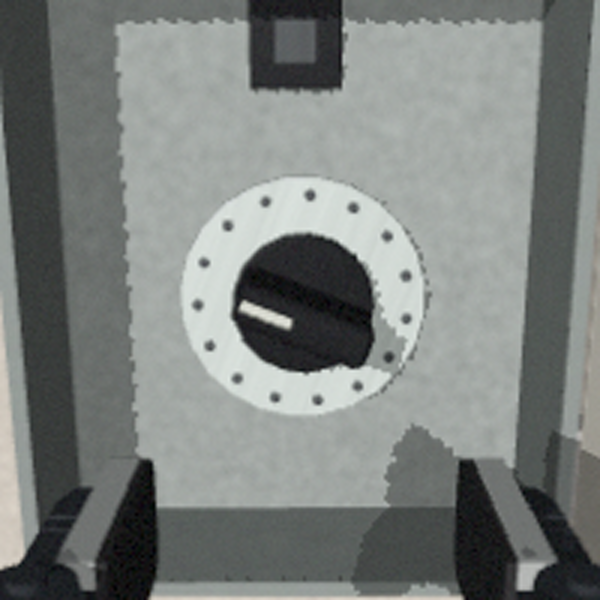

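The dial's centre is near full-frame pixel (281,198), and the knob's white line runs from about (260,201) to (277,208). I'll fit the dimples and cast the line onto the top plane.

```bash
python3 - <<'E'
from h import *
m=np.load('m6.npy',allow_pickle=True).item(); im=cv2.imread('pics/w6_full.png'); g=cv2.cvtColor(im,cv2.COLOR_BGR2GRAY)
mask=np.zeros_like(g); cv2.circle(mask,(281,198),37,255,-1); cv2.circle(mask,(281,198),29,0,-1)
d=((g<130)&(mask>0)).astype(np.uint8)
n,l,st,ce=cv2.connectedComponentsWithStats(d)
pts=[ce[i] for i in range(1,n) if 2<=st[i,4]<30]
# weighted refine
W=[onplane(m,c,.0625) for c in pts]; W=np.array(W)
A=np.c_[2*W[:,:2],np.ones(len(W))]; s=np.linalg.lstsq(A,(W[:,:2]**2).sum(1),rcond=None)[0]
r=np.sqrt(s[2]+s[:2]@s[:2]); rr=np.linalg.norm(W[:,:2]-s[:2],axis=1)
print(len(W),'centre',s[:2],'r',r,(rr-r).round(4))
c=np.r_[s[:2],0]
print('dimple az',np.sort(np.degrees(np.arctan2(W[:,1]-s[1],W[:,0]-s[0]))%24).round(1))
# white line
k=cv2.inRange(g,150,255); mk=np.zeros_like(g); cv2.circle(mk,(281,201),23,255,-1); k&=mk
n,l,st,ce=cv2.connectedComponentsWithStats(k); 
for i in range(1,n): print(st[i],ce[i])
i=1+np.argmax(st[1:,4]); yy,xx=np.where(l==i); L=np.array([onplane(m,(x,y),.1015) for x,y in zip(xx,yy)])[:,:2]
vx,vy,x0,y0=cv2.fitLine(L.astype(np.float32),cv2.DIST_L2,0,.01,.01).ravel(); ang=np.degrees(np.arctan2(vy,vx)); print('line dir',ang,'pt',x0,y0, 'perp dist of centre',(s[0]-x0)*-vy+(s[1]-y0)*vx, 'along extents',((L-s[:2])@[vx,vy]).min(),((L-s[:2])@[vx,vy]).max())
E
```

```text
16 centre [ 0.59426441 -0.02763135] r 0.03564346465898739 [-0.     -0.0001 -0.     -0.0002  0.0006 -0.0002  0.0007 -0.      0.0007
  0.0002  0.0005 -0.0051  0.0003  0.0009  0.0007  0.0008]
dimple az [ 8.2 20.9 21.2 21.3 21.3 21.5 21.6 22.  22.  22.1 22.2 22.3 22.3 22.5
 22.8 23.1]
[260 200  17   9  59] [268.01694915 204.3559322 ]
[287 223   1   1   1] [287. 223.]
line dir 82.211975 pt 0.59250695 -0.039238155 perp dist of centre -0.00016843121700618746 along extents -0.01948053593259024 -0.0038961237542912024
```

Knob axis is at (0.5943, −0.0276) and the grip bar's azimuth is 82.2°, which agrees with the dimples (−97.8 mod 24 = 22.2°, dimples at ~22.1°). I'll turn the tool so its x points at 172.2°, giving a finishing j6 of about −0.36.

```bash
python3 - <<'E'
from h import *
a=np.radians(172.2); go(np.array([.5943,-.0276,.15]),Rdown([np.cos(a),np.sin(a),0]))
E
```

```text
xyz [-0.0007 -0.0017  0.0708] rot [-0.0019 -0.0034 -1.1938] deg 68.4 dist 0.071
```

Call:
carry_out --plan '[{"x": -0.001,"y": -0.001,"z": 0.02,"ax": 0,"ay": 0,"az": -0.6,"hand": 0.5},{"x": -0.001,"y": -0.001,"z": 0.04,"ax": 0,"ay": 0,"az": -0.6,"hand": 0.5},{"x": -0.001,"y": -0.001,"z": 0.06,"ax": 0,"ay": 0,"az": -0.6,"hand": 0.5},{"x": -0.001,"y": -0.001,"z": 0.07,"ax": 0,"ay": 0,"az": -0.6,"hand": 0.5},{"x": -0.001,"y": -0.001,"z": 0.07,"ax": 0,"ay": 0,"az": -0.6,"hand": 0.5},{"x": -0.001,"y": -0.001,"z": 0.07,"ax": 0,"ay": 0,"az": -1.194,"hand": 0.5},{"x": -0.001,"y": -0.001,"z": 0.07,"ax": 0,"ay": 0,"az": -1.194,"hand": 0.5},{"x": -0.001,"y": -0.001,"z": 0.07,"ax": 0,"ay": 0,"az": -1.194,"hand": 0.5},{"x": -0.001,"y": -0.001,"z": 0.07,"ax": 0,"ay": 0,"az": -1.194,"hand": 0.5},{"x": -0.001,"y": -0.001,"z": 0.07,"ax": 0,"ay": 0,"az": -1.194,"hand": 0.5},{"x": -0.001,"y": -0.001,"z": 0.07,"ax": 0,"ay": 0,"az": -1.194,"hand": 0.5},{"x": -0.001,"y": -0.001,"z": 0.07,"ax": 0,"ay": 0,"az": -1.194,"hand": 0.5}]'

```text
clock: 7.42
tcp_pos: [0.5962, -0.0279, 0.1524]
orientation: [-0.0, 0.069, 0.998, 0.0]
wrist_force: [-0.6, -0.7, -0.2]
finger_gap: 0.0428
```

```bash
python3 - <<'E'
from h import *
p,Rc,s=pose(); print(s['joint_pos'].round(3),p)
a=np.radians(172.2); go(np.array([.5943,-.0276,.074]),Rdown([np.cos(a),np.sin(a),0]))
m=viewer.camera_model('wrist'); np.save('m7.npy',m,allow_pickle=True); snap('wrist','w7')
im=cv2.imread('pics/w7_full.png'); print(proj(m,[[.5943,-.0276,.0625],[.5943,-.0276,.1015]]))
E
```

```text
[-0.181  0.388 -0.041  1.142  0.    -1.614] [ 0.59619796 -0.02788262  0.15241243]
xyz [0.0019 0.     0.0784] rot [ 0.0001 -0.0009 -0.0023] deg 0.1 dist 0.078
[[284.10763152 217.7386429 ]
 [284.641652   233.94554314]]
```

View pics/w7.png

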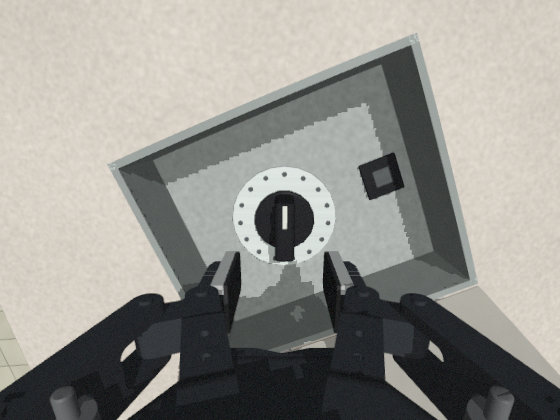

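The knob's bar is vertical in the image at column 284, midway between the pads (230 and 338). I'll descend and grip.

Call:
carry_out --plan '[{"x": 0.002,"y": 0,"z": 0.025,"ax": 0,"ay": 0,"az": -0.002,"hand": 0.5},{"x": 0.002,"y": 0,"z": 0.05,"ax": 0,"ay": 0,"az": -0.002,"hand": 0.5},{"x": 0.002,"y": 0,"z": 0.065,"ax": 0,"ay": 0,"az": -0.002,"hand": 0.5},{"x": 0.002,"y": 0,"z": 0.077,"ax": 0,"ay": 0,"az": -0.002,"hand": 0.5},{"x": 0.002,"y": 0,"z": 0.077,"ax": 0,"ay": 0,"az": -0.002,"hand": 0.4},{"x": 0.002,"y": 0,"z": 0.077,"ax": 0,"ay": 0,"az": -0.002,"hand": 0.25},{"x": 0.002,"y": 0,"z": 0.077,"ax": 0,"ay": 0,"az": -0.002,"hand": 0.0},{"x": 0.002,"y": 0,"z": 0.077,"ax": 0,"ay": 0,"az": -0.002,"hand": 0.0},{"x": 0.002,"y": 0,"z": 0.077,"ax": 0,"ay": 0,"az": -0.002,"hand": 0.0},{"x": 0.002,"y": 0,"z": 0.077,"ax": 0,"ay": 0,"az": -0.002,"hand": 0.0}]' --squeeze 50

```text
clock: 8.3
tcp_pos: [0.5944, -0.0276, 0.0761]
orientation: [0.0, 0.068, 0.998, 0.0]
wrist_force: [-2.3, 0.6, 2.2]
finger_gap: 0.013
```

```bash
cat >> h.py <<'E'
def az():
    p,Rc,s=pose(); x=Rc.as_matrix()[:,0]; print('clk',round(s['clock'],2),'tcp',p.round(4),'az',np.degrees(np.arctan2(x[1],x[0])).round(2),'q',s['joint_pos'].round(3),'gap',round(s['finger_gap'],4),'F',s['wrist_force'].round(1),'M',s['ft_torque'].round(3))
E
python3 - <<'E'
from h import *
az(); snap('wrist','w8')
E
```

```text
clk 8.3 tcp [ 0.5944 -0.0276  0.0761] az 172.17 q [-0.181  0.439 -0.162  0.97   0.    -1.615] gap 0.013 F [-2.3  0.6  2.2] M [ 0.059  0.206 -0.034]
```

View pics/w8.png

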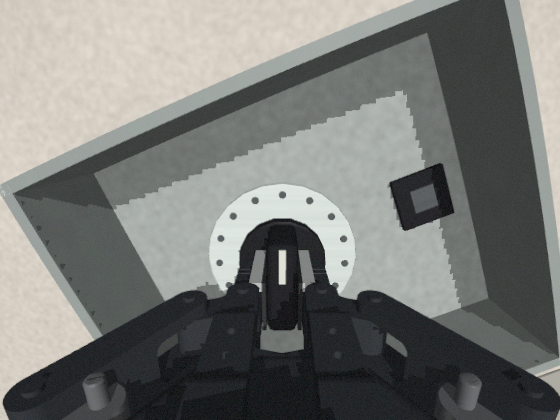

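The knob is gripped with a 13 mm gap, and the white line at column 282 points at the dimple at (282,195). Turning the first click, 24°.

Call:
carry_out --plan '[{"x": 0,"y": 0,"z": 0,"ax": 0,"ay": 0,"az": 0.07,"hand": 0.0},{"x": 0,"y": 0,"z": 0,"ax": 0,"ay": 0,"az": 0.14,"hand": 0.0},{"x": 0,"y": 0,"z": 0,"ax": 0,"ay": 0,"az": 0.21,"hand": 0.0},{"x": 0,"y": 0,"z": 0,"ax": 0,"ay": 0,"az": 0.28,"hand": 0.0},{"x": 0,"y": 0,"z": 0,"ax": 0,"ay": 0,"az": 0.35,"hand": 0.0},{"x": 0,"y": 0,"z": 0,"ax": 0,"ay": 0,"az": 0.42,"hand": 0.0},{"x": 0,"y": 0,"z": 0,"ax": 0,"ay": 0,"az": 0.42,"hand": 0.0},{"x": 0,"y": 0,"z": 0,"ax": 0,"ay": 0,"az": 0.42,"hand": 0.0}]'

```text
clock: 9.02
tcp_pos: [0.5942, -0.0276, 0.0762]
orientation: [-0.0, 0.274, 0.962, 0.0]
wrist_force: [-1.2, 0.3, -0.5]
finger_gap: 0.0134
```

```bash
python3 - <<'E'
from h import *
az(); m=viewer.camera_model('wrist'); snap('wrist','w9')
E
```

```text
clk 9.02 tcp [ 0.5942 -0.0276  0.0762] az 148.21 q [-0.181  0.439 -0.162  0.97   0.    -1.197] gap 0.0134 F [-1.2  0.3 -0.5] M [0.009 0.26  0.009]
```

View pics/w9.png

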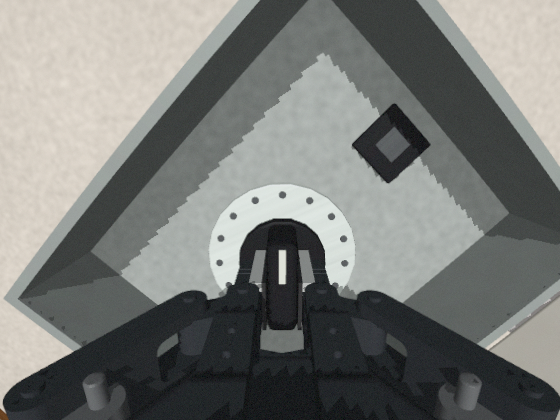

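Click 1: the knob followed (azimuth 172.2 → 148.2°) and the white line points at a dimple again, at (282,195). Second click.

Call:
carry_out --plan '[{"x": 0,"y": 0,"z": 0,"ax": 0,"ay": 0,"az": 0.07,"hand": 0.0},{"x": 0,"y": 0,"z": 0,"ax": 0,"ay": 0,"az": 0.14,"hand": 0.0},{"x": 0,"y": 0,"z": 0,"ax": 0,"ay": 0,"az": 0.21,"hand": 0.0},{"x": 0,"y": 0,"z": 0,"ax": 0,"ay": 0,"az": 0.28,"hand": 0.0},{"x": 0,"y": 0,"z": 0,"ax": 0,"ay": 0,"az": 0.35,"hand": 0.0},{"x": 0,"y": 0,"z": 0,"ax": 0,"ay": 0,"az": 0.419,"hand": 0.0},{"x": 0,"y": 0,"z": 0,"ax": 0,"ay": 0,"az": 0.419,"hand": 0.0},{"x": 0,"y": 0,"z": 0,"ax": 0,"ay": 0,"az": 0.419,"hand": 0.0}]'

```text
clock: 9.73
tcp_pos: [0.5941, -0.0275, 0.0762]
orientation: [-0.0, 0.467, 0.884, 0.0]
wrist_force: [-2.0, -0.1, -0.5]
finger_gap: 0.013
```

```bash
python3 - <<'E'
from h import *
az(); snap('wrist','w10',(180,150,380,350),2)
E
```

```text
clk 9.73 tcp [ 0.5941 -0.0275  0.0762] az 124.37 q [-0.181  0.439 -0.162  0.97   0.    -0.781] gap 0.013 F [-2.  -0.1 -0.5] M [ 0.123  0.303 -0.008]
```

View pics/w10.png

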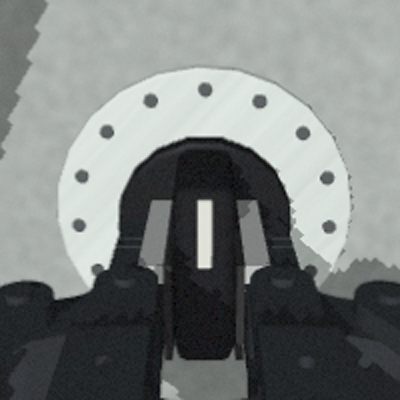

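Click 2: the white line (crop column 204) is aligned with the dimple at crop (205,90), azimuth 124.4°. For the third click I'll turn 24.1° to land at about 100.2°.

Call:
carry_out --plan '[{"x": 0,"y": 0,"z": 0,"ax": 0,"ay": 0,"az": 0.07,"hand": 0.0},{"x": 0,"y": 0,"z": 0,"ax": 0,"ay": 0,"az": 0.14,"hand": 0.0},{"x": 0,"y": 0,"z": 0,"ax": 0,"ay": 0,"az": 0.21,"hand": 0.0},{"x": 0,"y": 0,"z": 0,"ax": 0,"ay": 0,"az": 0.28,"hand": 0.0},{"x": 0,"y": 0,"z": 0,"ax": 0,"ay": 0,"az": 0.35,"hand": 0.0},{"x": 0,"y": 0,"z": 0,"ax": 0,"ay": 0,"az": 0.4,"hand": 0.0},{"x": 0,"y": 0,"z": 0,"ax": 0,"ay": 0,"az": 0.42,"hand": 0.0},{"x": 0,"y": 0,"z": 0,"ax": 0,"ay": 0,"az": 0.42,"hand": 0.0},{"x": 0,"y": 0,"z": 0,"ax": 0,"ay": 0,"az": 0.42,"hand": 0.0},{"x": 0,"y": 0,"z": 0,"ax": 0,"ay": 0,"az": 0.42,"hand": 0.0}]'

```text
clock: 10.62
tcp_pos: [0.594, -0.0273, 0.0762]
orientation: [-0.0, 0.64, 0.768, 0.0]
wrist_force: [-0.9, 2.2, -1.1]
finger_gap: 0.0131
```

```bash
python3 - <<'E'
from h import *
az(); a=snap('wrist','w11',(180,150,380,350),2); b=snap('side','d11',(190,60,350,260),2); c=snap('scene','s11')
cv2.imwrite('pics/j11.png',cv2.hconcat([a,b[:400]]))
az()
E
```

```text
clk 10.62 tcp [ 0.594  -0.0273  0.0762] az 100.39 q [-0.181  0.439 -0.162  0.97   0.001 -0.362] gap 0.0131 F [-0.9  2.2 -1.1] M [ 0.318  0.276 -0.028]
clk 10.77 tcp [ 0.594  -0.0273  0.0762] az 100.34 q [-0.181  0.439 -0.162  0.97   0.001 -0.362] gap 0.0129 F [-1.9  1.  -0.9] M [ 0.329  0.351 -0.016]
```

View pics/j11.png

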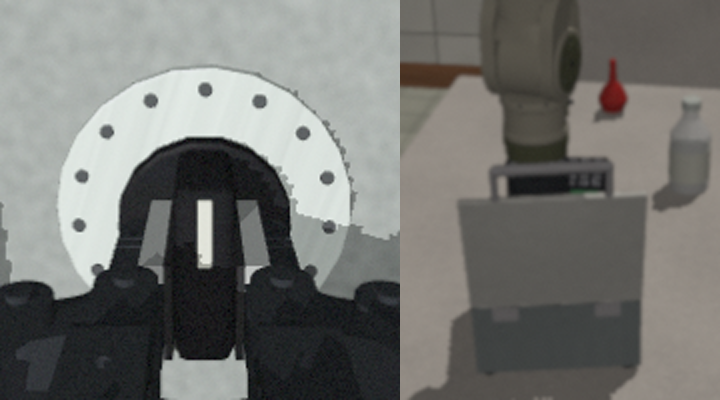

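View pics/s11.png

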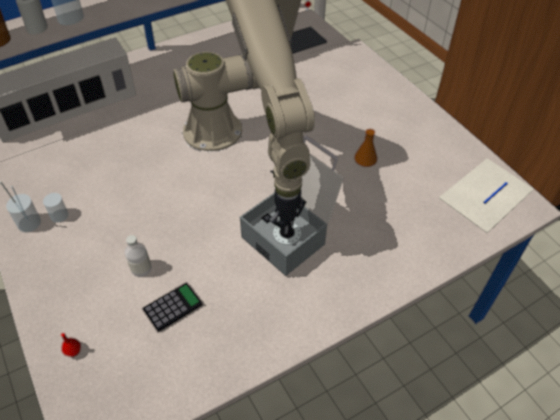

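The side view shows the lid still standing open. In the scene view it blends into the table, so I'll zoom in there.

```bash
python3 - <<'E'
import cv2
a=cv2.imread('pics/s11_full.png')[120:280,220:380];b=cv2.imread('pics/s5_full.png')[120:280,220:380]
cv2.imwrite('pics/z11.png',cv2.resize(cv2.hconcat([a,b]),None,fx=2.5,fy=2.5,interpolation=cv2.INTER_CUBIC))
E
```

```text
(no output)
```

View pics/z11.png

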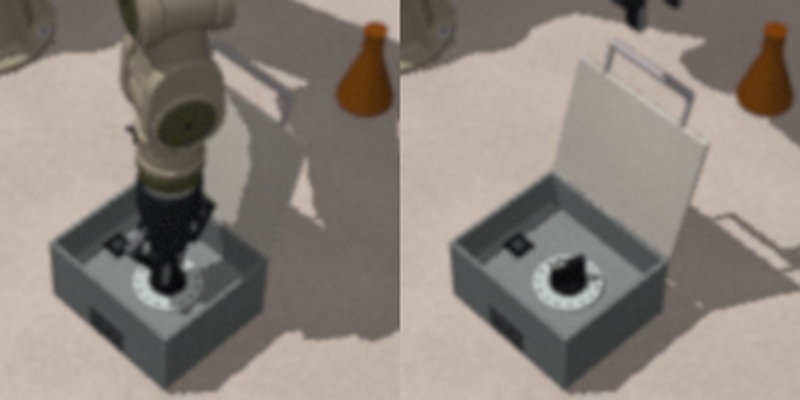

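The lid is in the same place in both frames, with its corner at (305,150) left and (705,148) right. The knob has turned 71.8°, is still gripped, and the moment about vertical is near zero. Handing in.

```bash
python3 - <<'E'
from h import *
print(env.hand_in()); az()
E
```

```text
the job is handed in; nothing more can be done
None
the job is handed in; nothing more can be done
```

The job is handed in at about 10.8 s of the 61 s allowed. The hand-in gives no verdict.

**Lid:** I lifted it by its pull bar to about 102°, past upright, and let go. It fell on to its stop, and before hand-in the side and scene views both showed it resting open.

**Knob:** I gripped it at 50 N and turned it clockwise one click at a time. The tool azimuth went 172.2° → 148.2° → 124.4° → 100.4°, a total of 71.8° against the 72° wanted. At each stop the white line pointed at a dimple. The gripper is still holding it at the third stop, with a gap of about 13 mm and about 0.02 N m about the vertical.

**Other checks:**
- The bottle, flask and calculator look unmoved in the last scene picture; I compared by eye and did not measure them.
- Wrist force in the readings after each move stayed under about 10 N.
- The scene and side views disagreed by 2–3 mm on the case's position, so I measured the bar and knob from the wrist camera before each grip.
- The jaw gap read about 1 mm less than the stated thickness on both grips.

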